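# Put each espresso cup on the saucer of its own colour

### The job

Get the coffee set ready for serving: stand each of the four espresso cups upright in the middle of the saucer of its own colour. They are crockery, so set them down gently, without dropping or tipping any. Leave the saucers, the milk jug and the ramekin where they stand.

Things in the scene. Friction and masses are not known exactly. Their poses are not given: they have to be found in the camera images.
- cup_blue: blue espresso cup, loose, standing upright, 100 to 200 g. Round, 58 mm high, 62 mm across the rim, 57 mm across at 16 mm height (sides nearly straight from there up), foot 43 mm across, wall 3.5 mm. A loop handle stands out along the cup's own +y, reaching 53 mm from the axis, at 18 to 50 mm height. Origin: centre of the underside; z up along the axis.
- cup_red: red espresso cup, loose, standing upright, 100 to 200 g. Round, 58 mm high, 62 mm across the rim, 57 mm across at 16 mm height (sides nearly straight from there up), foot 43 mm across, wall 3.5 mm. A loop handle stands out along the cup's own +y, reaching 53 mm from the axis, at 18 to 50 mm height. Origin: centre of the underside; z up along the axis.
- cup_yellow: yellow espresso cup, loose, standing upright, 100 to 200 g. Round, 58 mm high, 62 mm across the rim, 57 mm across at 16 mm height (sides nearly straight from there up), foot 43 mm across, wall 3.5 mm. A loop handle stands out along the cup's own +y, reaching 53 mm from the axis, at 18 to 50 mm height. Origin: centre of the underside; z up along the axis.
- cup_charcoal: charcoal (near-black) espresso cup, loose, standing upright, 100 to 200 g. Round, 58 mm high, 62 mm across the rim, 57 mm across at 16 mm height (sides nearly straight from there up), foot 43 mm across, wall 3.5 mm. A loop handle stands out along the cup's own +y, reaching 53 mm from the axis, at 18 to 50 mm height. Origin: centre of the underside; z up along the axis.
- saucer_blue: blue saucer, loose, lying flat, 200 g. Round, 116 mm across, rim 13 mm high; its flat middle (about 74 mm across) is 5 mm above the counter, the rim slopes up around it. Origin: centre of the underside; z up.
- saucer_red: red saucer, loose, lying flat, 200 g. Round, 116 mm across, rim 13 mm high; its flat middle (about 74 mm across) is 5 mm above the counter, the rim slopes up around it. Origin: centre of the underside; z up.
- saucer_yellow: yellow saucer, loose, lying flat, 200 g. Round, 116 mm across, rim 13 mm high; its flat middle (about 74 mm across) is 5 mm above the counter, the rim slopes up around it. Origin: centre of the underside; z up.
- saucer_charcoal: charcoal (near-black) saucer, loose, lying flat, 200 g. Round, 116 mm across, rim 13 mm high; its flat middle (about 74 mm across) is 5 mm above the counter, the rim slopes up around it. Origin: centre of the underside; z up.
- milk_jug: blue milk jug, loose, upright, not to be moved: 95 mm high, belly 74 mm across, a handle along its own +y reaching 64 mm from the axis. Origin: centre of the underside.
- ramekin: yellow fluted ramekin (small baking dish without handle), loose, not to be moved: 78 mm across, 45 mm high. Origin: centre of the underside.
Mind the look-alikes: they are no part of the job. What is shaped like the cup_red but green is not meant.

How it is judged:
At the end, for the whole second after the job is handed in: Each cup stands upright (within about 6 degrees) on the flat middle of the saucer of its own colour, centred within 12 mm, released and at rest; saucers flat; saucers, milk jug and ramekin within 20 mm of where they were at the start (horizontal distance between cup_blue and saucer_blue below 0.012 m and angle between each of cup_blue, saucer_blue, cup_red, saucer_red, cup_yellow, saucer_yellow, cup_charcoal, saucer_charcoal's own z axis and vertical below 0.1 rad and z of cup_blue in the frame of saucer_blue between 0.002 and 0.009 m and linear speed of each of cup_blue, saucer_blue, cup_red, saucer_red, cup_yellow, saucer_yellow, cup_charcoal, saucer_charcoal below 0.02 m/s and angular speed of each of cup_blue, cup_red, cup_yellow, cup_charcoal below 0.2 rad/s and distance of each of saucer_blue, saucer_red, saucer_yellow, saucer_charcoal, milk_jug, ramekin from where it was at the start of the episode below 0.02 m and horizontal distance between cup_red and saucer_red below 0.012 m and z of cup_red in the frame of saucer_red between 0.002 and 0.009 m and horizontal distance between cup_yellow and saucer_yellow below 0.012 m and z of cup_yellow in the frame of saucer_yellow between 0.002 and 0.009 m and horizontal distance between cup_charcoal and saucer_charcoal below 0.012 m and z of cup_charcoal in the frame of saucer_charcoal between 0.002 and 0.009 m); the robot touches nothing.
It fails at once if a cup is tipped over (leans more than 35 degrees) (angle between any of cup_blue, cup_red, cup_yellow, cup_charcoal's own z axis and vertical above 0.61 rad).
It fails at once if a cup is dropped or knocked: it moves faster than 0.5 m/s (a fall of more than about 13 mm) while the fingers do not hold it ((linear speed of cup_blue above 0.5 m/s and contact force between the fingers and cup_blue below 0.05 N) or (linear speed of cup_red above 0.5 m/s and contact force between the fingers and cup_red below 0.05 N) or (linear speed of cup_yellow above 0.5 m/s and contact force between the fingers and cup_yellow below 0.05 N) or (linear speed of cup_charcoal above 0.5 m/s and contact force between the fingers and cup_charcoal below 0.05 N)).
It fails at once if a saucer, the milk jug or the ramekin is shifted by more than 20 mm (distance of any of saucer_blue, saucer_red, saucer_yellow, saucer_charcoal, milk_jug, ramekin from where it was at the start of the episode above 0.02 m).
It fails at once if the milk jug or the ramekin is tipped (angle between any of milk_jug, ramekin's own z axis and vertical above 0.35 rad).
It also fails if it takes over 112 s, if anything falls off the work surface, if the arm or the gripper's body presses on something with over 40 N, if the wrist force passes 120 N, or if a joint passes its speed limit or range.

### The arm

A 7-joint arm with a two-finger parallel gripper is mounted at the origin on the work surface. World frame = base frame: x ahead of the robot, y to its left, z up, the work surface at z = 0. Lengths are in m, angles in rad, forces in N, time in s.
With the tool pointing down it reaches from about 0.425 to 0.875 m from the base axis. Payload 4.7 kg.
Tool frame: the origin (TCP) lies midway between the tips of the shut fingers; the grasp point (between the pads) lies 19 mm behind it; z points along the fingers, y is the line along which they close (so a half turn about z gives the same grasp; the last joint's range is limited). The gripper opens to 87 mm and grips with 3 to 60 N. Pads are 19 mm wide; open, the fingers measure 117 mm over their backs; the gripper's body (75 mm by 190 mm) begins 51 mm behind the grasp point.
Start: joints at [-1.151, 0.321, -0.07, 1.45, 0.023, 1.371, -0.057], TCP at [0.257, 0.597, 0.223] pointing down, gripper open.
Joint ranges: [-2.86, 2.86], [-0.3, 2.09], [-1.38, 1.24], [0.06, 2.45], [-1.56, 4.7], [0.09, 2.05], [-2.69, 2.69]. Speed limits (rad/s): [2.57, 2.57, 3.14, 3.14, 3.14, 3.14, 3.14].

### API

Orientations are given as a rotation vector (axis times angle).
In Python, from bench import ctrl gives the robot as it stands. The module is installed in compiled form; this text tells all that it offers.
- The arm moves only by the shell command python3 -m handwheel 'ROWS' [FORCE]. ROWS is JSON, a list of rows, each a list of 7 numbers: the finger opening in m, from 0 to 0.087, then the shift along the tool's x, y, z in m, then the turn, a rotation vector about the tool's x, y, z in degrees. A call has 1 to 12 rows; each row shifts and turns the commanded pose from where the row before left it, along the tool's axes as they then stand; what a row does not reach is not made up. A row lasts 1/8 s, in which the tool goes at most 62.5 mm and 10.7 degrees, less where a joint would pass 70% of its speed; a pose out of reach is approached as far as the arm can. A call is refused whole if a number of a shift passes 0.0625 or a number of a turn 10.7, either way. A call with a gripper value outside its range is refused whole. The fingers move at their own pace and stop on an object; FORCE is the grip in N (left out, the last holds). Time passes only in rows, so rows that do not move let the fingers close. It gives the time, the measured TCP pose, the force, the opening and the grip force at its end, in the units of the state.
- ctrl.get_state(): the state, without advancing time (a new reading comes with each control period).
- ctrl.get_image(name): name is "scene" or "top" or "wrist"; returns (picture, depth): 420x560x3 uint8, blue, green, red; 420x560 float32, m along the optical axis (not along the pixel's ray), 0 where there is no reading.
- ctrl.camera_info(name): a dict with "intrinsics" (3x3 intrinsics, pixels), "R" (3x3) and "t" (3): a world point X has camera coordinates R X + t. Camera axes: x right, y down, z forward; pixel columns grow to the right and rows downward; lengths in m; the calibration is good to about 2 mm. A picture is of the moment at which its call begins: read the wrist's pose just before it. camera_info takes no time and is no camera call; for the wrist camera it gives the pose at the moment of the call.
- ctrl.close_job(): hands the job in; it is judged then, once.
The state is a dict: "time": time; "joint_positions": joint angles; "qd": joint speeds; "joint_torque": joint torques, N m; "position": TCP position; "tool_rot": TCP orientation; "ft_force": force on the tool from outside, world axes, zero at the start; "torque": the same for the moment, N m; "grip_width": opening from 0.0 (shut) to 1.0 (fully open); "grip_force": force on a finger pad.
Only numpy, scipy, OpenCV 4.12 (cv2) and the standard library are available. Lean on these libraries where they do the work, as an engineer would, in place of code of your own. Each camera call takes 0.05 s, during which the arm holds its last target. There are 200 camera calls.

## Working session

There is one attempt and no reset: what is moved stays moved. The work goes in short steps, Python scripts to look and compute and a shell command to move; the robot and the scene stay as the last step left them, time stands still between calls to the robot, and variables do not carry over. Pictures are saved under pics/ and viewed, at most 14 in all, crops included, and the job is handed in when it is done.

```bash
mkdir -p pics; cat > h.py <<'E'
import numpy as np, cv2
from bench import ctrl
E
python3 - <<'E'
from h import *
np.set_printoptions(precision=4,suppress=True)
for n in ["scene","top"]:
    im,d=ctrl.get_image(n); cv2.imwrite(f"pics/{n}0.png",im); np.save(f"{n}d.npy",d)
    c=ctrl.camera_info(n); print(n,c)
s=ctrl.get_state(); print(s["time"],s["position"],s["tool_rot"],s["grip_width"],s["ft_force"])
E
```

```text
scene {'intrinsics': array([[473.7886,   0.    , 280.0216],
       [  0.    , 473.7886, 205.9746],
       [  0.    ,   0.    ,   1.    ]]), 'R': array([[-0.8552,  0.5179, -0.0202],
       [ 0.3917,  0.6204, -0.6794],
       [-0.3394, -0.589 , -0.7334]]), 't': array([ 0.4362, -0.1737,  1.2902])}
top {'intrinsics': array([[470.808 ,   0.    , 283.2673],
       [  0.    , 470.808 , 210.5247],
       [  0.    ,   0.    ,   1.    ]]), 'R': array([[ 0.0203, -0.9997,  0.0103],
       [-0.9914, -0.0215, -0.1287],
       [ 0.1289, -0.0076, -0.9916]]), 't': array([-0.0281,  0.4699,  1.0997])}
0.1 [0.2564 0.5967 0.2216] [-0.6329 -3.0769  0.0027] 1.0008591689330695 [-0.3633  0.0375 -0.4081]
```

View pics/top0.png

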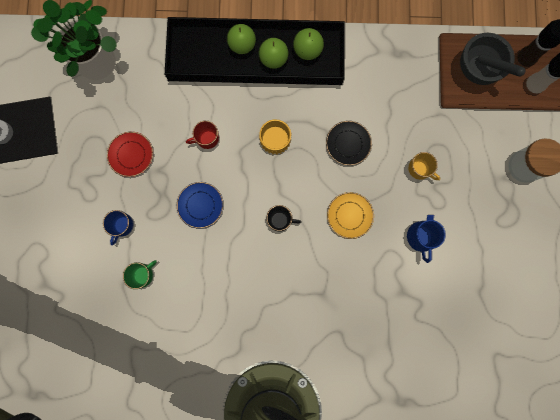

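View pics/scene0.png

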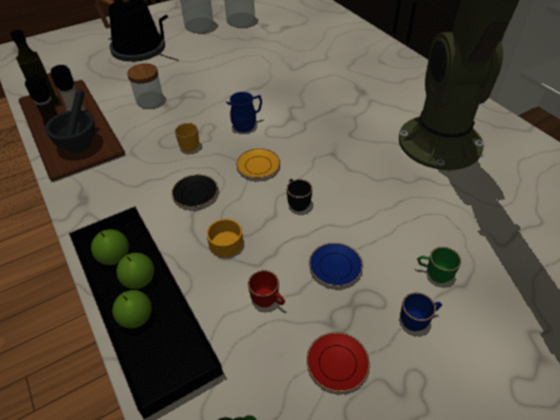

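The top view shows saucers at red (130,154), blue (200,205), charcoal (349,143) and yellow (350,215). The cups are at red (206,134), blue (118,223), charcoal (279,218) and yellow (425,165). The look-alikes are the ramekin (275,137), the jug (427,235) and the green cup (138,276).

```bash
cat >> h.py <<'E'
np.set_printoptions(precision=4,suppress=True)
seed=dict(top=dict(saucer_red=(130,154),saucer_blue=(200,205),saucer_charcoal=(349,143),saucer_yellow=(350,215),cup_red=(206,134),cup_blue=(118,223),cup_charcoal=(279,218),cup_yellow=(425,165),ramekin=(275,137),jug=(427,235),cup_green=(138,276)),)
def cloud(n,im,d,c):
    K,R,t=c["intrinsics"],c["R"],c["t"]
    v,u=np.mgrid[0:420,0:560]
    p=np.stack([(u-K[0,2])*d/K[0,0],(v-K[1,2])*d/K[1,1],d],-1)
    return (p-t)@R
def fitc(p):
    A=np.c_[2*p,np.ones(len(p))]; s=np.linalg.lstsq(A,(p**2).sum(1),rcond=None)[0]
    return s[:2],np.sqrt(s[2]+s[0]**2+s[1]**2)
def ray(c,uv,z):
    K,R,t=c["intrinsics"],c["R"],c["t"]; o=-R.T@t
    uv=np.atleast_2d(uv).astype(float)
    w=np.c_[(uv-K[:2,2])/np.diag(K)[:2],np.ones(len(uv))]@R
    return (o+w*((z-o[2])/w[:,2])[:,None])[:,:2]
E
python3 - <<'E'
from h import *
im=cv2.imread("pics/top0.png");d=np.load("topd.npy");c=ctrl.camera_info("top")
P=cloud("top",im,d,c)
print("table z",np.median(P[250:330,200:400,2]),P[250:330,200:400,2].std())
for n,(u,v) in seed["top"].items():
    r0=0.07 if n[0]=="s" else .045
    x0=ray(c,(u,v),.01 if n[0]=="s" else .05)[0]
    near=(np.hypot(*(P[...,:2]-x0).transpose(2,0,1))<r0+.02)&(d>0)
    z=P[...,2]
    if n[0]=="s":
        m=near&(z>.004)&(z<.02)
        q=P[m][:,:2].astype(np.float32); print(n,"enc",cv2.minEnclosingCircle(q),"mean",q.mean(0), z[m].max())
    else:
        top=z[near].max(); q=P[near&(z>top-.006)][:,:2]
        ce,r=fitc(q); e=cv2.minEnclosingCircle(q.astype(np.float32))
        h=P[near&(z>.018)&(z<.052)][:,:2]-ce; rr=np.hypot(*h.T); hh=h[(rr>.036)&(rr<.056)]
        print(n,"top",round(float(top),4),"fit",ce,round(r,4),"enc",e,"handle deg",np.degrees(np.arctan2(*hh.mean(0)[::-1])) if len(hh) else None,len(hh))
E
```

```text
table z -0.0012285114881749079 0.06625815058133158
saucer_red enc ((0.6045469045639038, 0.3646456301212311), 0.08740568906068802) mean [0.6069 0.3657] 0.017562559462020337
saucer_blue enc ((0.4875354468822479, 0.18368841707706451), 0.08605001866817474) mean [0.4839 0.1865] 0.016998063536566455
saucer_charcoal enc ((0.6457902193069458, -0.17901793122291565), 0.08944796770811081) mean [ 0.6484 -0.1787] 0.017626120284793316
saucer_yellow enc ((0.46650630235671997, -0.18732501566410065), 0.08235544711351395) mean [ 0.4662 -0.1834] 0.017915859595009003
cup_red top 0.0615 fit [0.6507 0.1727] 0.0289 enc ((0.651002049446106, 0.173018217086792), 0.030788840726017952) handle deg 111.99270095797425 33
cup_blue top 0.063 fit [0.4302 0.3708] 0.029 enc ((0.4298321604728699, 0.3712479770183563), 0.030957680195569992) handle deg 165.8149775368035 37
cup_charcoal top 0.0638 fit [ 0.4499 -0.0088] 0.0289 enc ((0.44997379183769226, -0.00928640179336071), 0.0303660798817873) handle deg -96.88230560092468 24
cup_yellow top 0.0659 fit [ 0.5849 -0.3508] 0.0289 enc ((0.585587739944458, -0.3505396544933319), 0.02996739000082016) handle deg -126.32135125208059 36
ramekin top 0.0492 fit [0.6536 0.0053] 0.0367 enc ((0.653461217880249, 0.00457626162096858), 0.03906606510281563) handle deg 176.91695494506934 177
jug top 0.0994 fit [ 0.4193 -0.3517] 0.0321 enc ((0.42197224497795105, -0.3517037630081177), 0.037758052349090576) handle deg 155.66124389884487 88
cup_green top 0.063 fit [0.3099 0.317 ] 0.0289 enc ((0.30982860922813416, 0.31691357493400574), 0.030684085562825203) handle deg -48.82307556490414 28
```

```bash
python3 - <<'E'
from h import *
im=cv2.imread("pics/top0.png");hsv=cv2.cvtColor(im,cv2.COLOR_BGR2HSV)
c=ctrl.camera_info("top"); sc=ctrl.camera_info("scene"); im2=cv2.imread("pics/scene0.png")
def masks(im):
    h,s,v=cv2.split(cv2.cvtColor(im,cv2.COLOR_BGR2HSV))
    return dict(red=((h<10)|(h>170))&(s>130),blue=(h>105)&(h<130)&(s>120),yellow=(h>14)&(h<30)&(s>140),charcoal=(v<65))
def blob(m,px):
    n,l,_,_=cv2.connectedComponentsWithStats(m.astype(np.uint8))
    k=l==l[px[1],px[0]]
    if not m[px[1],px[0]]: return None
    cs,_=cv2.findContours(k.astype(np.uint8),cv2.RETR_EXTERNAL,cv2.CHAIN_APPROX_NONE); return cs[0][:,0]
s2=dict(red=(338,350),blue=(336,262),yellow=(258,155),charcoal=(195,190))
for col in s2:
    for cam,i,px in((c,im,seed["top"]["saucer_"+col]),(sc,im2,s2[col])):
        b=blob(masks(i)[col],px)
        if b is None: print(col,"none");continue
        w=ray(cam,cv2.convexHull(b.astype(np.int32))[:,0],.012)
        print(col,fitc(w),cv2.minEnclosingCircle(w.astype(np.float32)))
E
```

```text
red (array([0.6063, 0.3641]), np.float64(0.05475538725354358)) ((0.6069579720497131, 0.3645785450935364), 0.05601021274924278)
red (array([0.6069, 0.3625]), np.float64(0.05493108899584049)) ((0.6072824001312256, 0.36323273181915283), 0.05597565323114395)
blue (array([0.483 , 0.1865]), np.float64(0.05330346497183819)) ((0.483033150434494, 0.1864991933107376), 0.05397738516330719)
blue (array([0.4836, 0.1845]), np.float64(0.052537869613514136)) ((0.48353689908981323, 0.18416725099086761), 0.05325562134385109)
yellow (array([ 0.4656, -0.1818]), np.float64(0.05456976615988091)) ((0.46573278307914734, -0.1820971518754959), 0.055094774812459946)
yellow (array([ 0.4665, -0.1831]), np.float64(0.055259513275926896)) ((0.46627554297447205, -0.18282151222229004), 0.05593671649694443)
charcoal (array([ 0.6474, -0.1771]), np.float64(0.053782700685354935)) ((0.6474501490592957, -0.17647792398929596), 0.054422527551651)
charcoal (array([ 0.6489, -0.1744]), np.float64(0.057165333725821305)) ((0.6503484845161438, -0.17305636405944824), 0.06055186316370964)
```

```bash
cat >> h.py <<'E'
from scipy.spatial.transform import Rotation as Ro
def goto(x,y,z,yaw=None):
    s=ctrl.get_state(); R=Ro.from_rotvec(s["tool_rot"]).as_matrix(); p=np.array(s["position"])
    cy=np.degrees(np.arctan2(R[1,1],R[0,1]))
    print("t",round(s["time"],2),"pos",p,"yaw",round(cy,2),"zaxis",R[:,2],"w",round(s["grip_width"]*.087,4),"gf",round(s["grip_force"],2),"ft",s["ft_force"])
    print("shift tool xyz [m]:",R.T@(np.array([x,y,z])-p))
    if yaw is not None: print("turn about tool z [deg]:",-((yaw-cy+90)%180-90))
E
python3 -c "
from h import *
goto(.430,.371,.14,76)"
```

```text
t 0.1 pos [0.2564 0.5967 0.2216] yaw 66.75 zaxis [-0.0006 -0.0017 -1.    ] w 0.0871 gf 0.0 ft [-0.3633  0.0375 -0.4081]
shift tool xyz [m]: [-0.2486 -0.1388  0.0819]
turn about tool z [deg]: -9.245284454155424
```

```bash
python3 -m handwheel '[[0.087,-0.0497,-0.0278,0.0164,0,0,0],[0.087,-0.0497,-0.0278,0.0164,0,0,0],[0.087,-0.0497,-0.0278,0.0164,0,0,0],[0.087,-0.0497,-0.0278,0.0164,0,0,0],[0.087,-0.0497,-0.0278,0.0164,0,0,0],[0.087,0,0,0,0,0,-9.2],[0.087,0,0,0,0,0,0],[0.087,0,0,0,0,0,0]]' 15
python3 - <<'E'
from h import *
goto(.430,.371,.022,76)
im,d=ctrl.get_image("wrist"); c=ctrl.camera_info("wrist"); cv2.imwrite("pics/w1.png",im)
P=cloud("w",im,d,c)
near=(np.hypot(P[...,0]-.43,P[...,1]-.371)<.06)&(d>0)
z=P[...,2]; print("zmax",z[near].max(),near.sum())
q=P[near&(z>.051)&(z<.07)][:,:2]; print(len(q)); print(fitc(q),cv2.minEnclosingCircle(q.astype(np.float32)))
E
```

```text
time: 1.1
position: [0.4294, 0.3724, 0.1406]
tool_rot: [-0.385, -3.118, -0.001]
ft_force: [-0.8, -0.6, -0.0]
grip_width: 1.001
grip_force: 0.0
t 1.1 pos [0.4294 0.3724 0.1406] yaw 75.91 zaxis [-0.0002  0.0005 -1.    ] w 0.0871 gf 0.0 ft [-0.7536 -0.6026 -0.0004]
shift tool xyz [m]: [-0.001  -0.0012  0.1186]
turn about tool z [deg]: -0.09355853519336677
zmax 0.26170812879932315 87076
1689
(array([0.4293, 0.3726]), np.float64(0.02883499548421367)) ((0.4232584238052368, 0.37462639808654785), 0.03851278871297836)
```

View pics/w1.png

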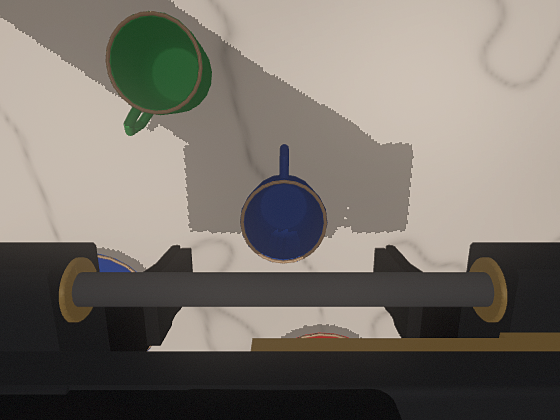

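The wrist view shows the blue cup at (284,222), centred between the fingers, with its handle pointing away at (284,150), perpendicular to the closing line. I'll descend, grip and lift.

```bash
python3 -m handwheel '[[0.087,0,0,0.03,0,0,0],[0.087,0,0,0.03,0,0,0],[0.087,0,0,0.03,0,0,0],[0.087,0,0,0.028,0,0,0],[0.087,0,0,0,0,0,0],[0.04,0,0,0,0,0,0],[0.04,0,0,0,0,0,0],[0.04,0,0,0,0,0,0],[0.04,0,0,0,0,0,0],[0.04,0,0,0,0,0,0],[0.04,0,0,0,0,0,0],[0.04,0,0,0,0,0,0]]' 15
python3 -m handwheel '[[0.04,0,0,-0.01,0,0,0],[0.04,0,0,-0.02,0,0,0],[0.04,0,0,-0.03,0,0,0],[0.04,0,0,-0.03,0,0,0],[0.04,0,0,0,0,0,0]]' 15
python3 -c "
from h import *
goto(.4833,.1855,.11,76)"
```

```text
time: 2.65
position: [0.4307, 0.3725, 0.0235]
tool_rot: [0.384, 3.117, 0.003]
ft_force: [0.3, 1.4, 6.7]
grip_width: 0.676
grip_force: 15.2
time: 3.28
position: [0.4311, 0.3718, 0.1146]
tool_rot: [0.385, 3.116, 0.004]
ft_force: [0.0, 0.5, -2.1]
grip_width: 0.673
grip_force: 15.0
t 3.27 pos [0.4311 0.3718 0.1146] yaw 75.93 zaxis [ 0.0027  0.0021 -1.    ] w 0.0585 gf 15.0 ft [ 0.0238  0.4768 -2.0854]
shift tool xyz [m]: [-0.0959 -0.168   0.0044]
turn about tool z [deg]: -0.07256466937197104
```

```bash
python3 -m handwheel '[[0.04,-0.016,-0.028,0,0,0,0],[0.04,-0.016,-0.028,0,0,0,0],[0.04,-0.016,-0.028,0,0,0,0],[0.04,-0.016,-0.028,0,0,0,0],[0.04,-0.016,-0.028,0,0,0,0],[0.04,-0.016,-0.028,0,0,0,0],[0.04,0,0,0,0,0,0],[0.04,0,0,0,0,0,0],[0.04,0,0,0.03,0,0,0],[0.04,0,0,0.03,0,0,0],[0.04,0,0,0,0,0,0],[0.04,0,0,0,0,0,0]]' 15
python3 -c "
from h import *
goto(.4833,.1855,.029,76)"
```

```text
time: 4.78
position: [0.4827, 0.1861, 0.0533]
tool_rot: [0.382, 3.118, 0.001]
ft_force: [0.0, 0.3, -1.1]
grip_width: 0.676
grip_force: 15.0
t 4.78 pos [0.4827 0.1861 0.0533] yaw 76.02 zaxis [ 0.0007  0.0005 -1.    ] w 0.0588 gf 14.98 ft [ 0.0263  0.2632 -1.1383]
shift tool xyz [m]: [-0.0007 -0.0004  0.0243]
turn about tool z [deg]: 0.02140400623366645
```

```bash
python3 -m handwheel '[[0.04,0,0,0.01,0,0,0],[0.04,0,0,0.007,0,0,0],[0.04,0,0,0.004,0,0,0],[0.04,0,0,0.002,0,0,0],[0.04,0,0,0,0,0,0],[0.04,0,0,0,0,0,0]]' 15
```

```text
time: 5.52
position: [0.4826, 0.1852, 0.0298]
tool_rot: [0.384, 3.118, 0.0]
ft_force: [-0.3, -0.0, -0.8]
grip_width: 0.672
grip_force: 15.0
```

```bash
python3 -m handwheel '[[0.04,0,0,0.001,0,0,0],[0.04,0,0,0,0,0,0],[0.04,0,0,0,0,0,0]]' 15;python3 -m handwheel '[[0.04,0,0,0.001,0,0,0],[0.04,0,0,0,0,0,0],[0.04,0,0,0,0,0,0]]' 15
```

```text
time: 5.9
position: [0.4824, 0.1851, 0.0286]
tool_rot: [0.384, 3.118, 0.0]
ft_force: [-0.1, 0.1, -0.8]
grip_width: 0.676
grip_force: 15.0
time: 6.28
position: [0.4826, 0.1852, 0.0285]
tool_rot: [0.384, 3.118, 0.001]
ft_force: [-2.4, -0.7, 5.8]
grip_width: 0.673
grip_force: 15.2
```

```bash
python3 -m handwheel '[[0.066,0,0,0,0,0,0],[0.066,0,0,0,0,0,0],[0.087,0,0,0,0,0,0],[0.087,0,0,0,0,0,0],[0.087,0,0,0,0,0,0],[0.087,0,0,-0.03,0,0,0],[0.087,0,0,-0.04,0,0,0],[0.087,0,0,-0.04,0,0,0],[0.087,0,0,0,0,0,0]]' 15
python3 - <<'E'
from h import *
im,d=ctrl.get_image("wrist"); c=ctrl.camera_info("wrist")
P=cloud("w",im,d,c); z=P[...,2]
q=P[(np.hypot(P[...,0]-.483,P[...,1]-.1855)<.045)&(d>0)&(z>.056)&(z<.07)][:,:2]; print(len(q),fitc(q))
goto(.651,.173,.14,22)
E
```

```text
time: 7.4
position: [0.4848, 0.1862, 0.1411]
tool_rot: [0.384, 3.112, 0.006]
ft_force: [0.1, 0.1, -1.0]
grip_width: 1.002
grip_force: 0.0
1577 (array([0.4801, 0.1843]), np.float64(0.028602898214141904))
t 7.45 pos [0.4834 0.1856 0.139 ] yaw 75.95 zaxis [ 0.003   0.0017 -1.    ] w 0.0872 gf 0.0 ft [ 0.348  -0.2062 -0.9098]
shift tool xyz [m]: [-0.1656  0.0285 -0.0005]
turn about tool z [deg]: 53.95052500147305
```

```bash
python3 -m handwheel '[[0.087,-0.0414,0.0071,0,0,0,0],[0.087,-0.0414,0.0071,0,0,0,0],[0.087,-0.0414,0.0071,0,0,0,0],[0.087,-0.0414,0.0071,0,0,0,0],[0.087,0,0,0,0,0,9],[0.087,0,0,0,0,0,9],[0.087,0,0,0,0,0,9],[0.087,0,0,0,0,0,9],[0.087,0,0,0,0,0,9],[0.087,0,0,0,0,0,9],[0.087,0,0,0,0,0,0],[0.087,0,0,0,0,0,0]]' 15
cat >> h.py <<'E'
def rim(x,y,z0=.051):
    im,d=ctrl.get_image("wrist"); c=ctrl.camera_info("wrist"); P=cloud("w",im,d,c); z=P[...,2]
    q=P[(np.hypot(P[...,0]-x,P[...,1]-y)<.036)&(d>0)&(z>z0)&(z<.07)][:,:2]; print("rim",len(q),fitc(q)); return im
E
python3 - <<'E'
from h import *
cv2.imwrite("pics/w2.png",rim(.651,.173)); goto(.651,.173,.0235,22)
E
```

```text
time: 8.95
position: [0.6494, 0.1724, 0.1365]
tool_rot: [-1.754, -2.605, 0.002]
ft_force: [-0.0, 0.8, -1.1]
grip_width: 1.001
grip_force: 0.0
rim 1746 (array([0.6516, 0.1745]), np.float64(0.028590578346684232))
t 9.0 pos [0.6496 0.1724 0.1368] yaw 22.07 zaxis [-0.001  -0.0004 -1.    ] w 0.0869 gf 0.0 ft [ 0.1631  0.0075 -0.2078]
shift tool xyz [m]: [0.     0.0017 0.1133]
turn about tool z [deg]: 0.0715171650644777
```

View pics/w2.png

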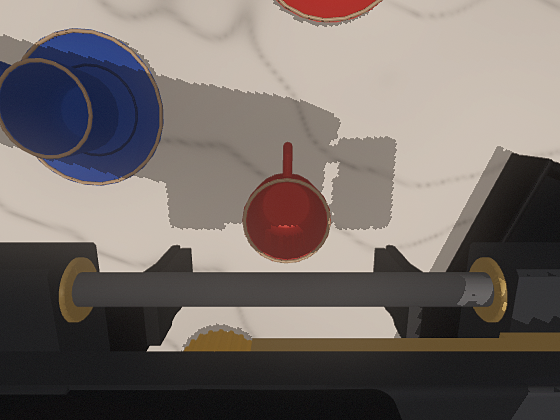

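The wrist view shows the red cup at (287,220), centred, with its handle pointing up at (288,150). The blue cup sits on its saucer at the upper left.

```bash
python3 -m handwheel '[[0.087,0,0.002,0.03,0,0,0],[0.087,0,0,0.03,0,0,0],[0.087,0,0,0.03,0,0,0],[0.087,0,0,0.023,0,0,0],[0.087,0,0,0,0,0,0],[0.04,0,0,0,0,0,0],[0.04,0,0,0,0,0,0],[0.04,0,0,0,0,0,0],[0.04,0,0,0,0,0,0],[0.04,0,0,0,0,0,0],[0.04,0,0,0,0,0,0],[0.04,0,0,0,0,0,0]]' 15
python3 -m handwheel '[[0.04,0,0,-0.01,0,0,0],[0.04,0,0,-0.02,0,0,0],[0.04,0,0,-0.03,0,0,0],[0.04,0,0,-0.03,0,0,0],[0.04,0,0,0,0,0,0],[0.04,0,0,0,0,0,0]]' 15
python3 -c "
from h import *
goto(.6065,.363,.11,22)"
```

```text
time: 10.5
position: [0.6521, 0.1733, 0.0253]
tool_rot: [1.758, 2.603, 0.001]
ft_force: [-1.7, -1.0, 5.4]
grip_width: 0.672
grip_force: 14.8
time: 11.25
position: [0.6512, 0.1732, 0.1138]
tool_rot: [-1.757, -2.603, 0.001]
ft_force: [0.6, -0.5, -1.8]
grip_width: 0.674
grip_force: 14.9
t 11.25 pos [0.6512 0.1732 0.1138] yaw 21.95 zaxis [-0.0011 -0.0002 -1.    ] w 0.0587 gf 14.89 ft [ 0.6445 -0.4521 -1.7889]
shift tool xyz [m]: [0.1928 0.0295 0.0038]
turn about tool z [deg]: -0.04942088143955914
```

```bash
python3 -m handwheel '[[0.04,0.0321,0.0049,0,0,0,0],[0.04,0.0321,0.0049,0,0,0,0],[0.04,0.0321,0.0049,0,0,0,0],[0.04,0.0321,0.0049,0,0,0,0],[0.04,0.0321,0.0049,0,0,0,0],[0.04,0.0321,0.0049,0,0,0,0],[0.04,0,0,0,0,0,0],[0.04,0,0,0,0,0,0],[0.04,0,0,0.03,0,0,0],[0.04,0,0,0.03,0,0,0],[0.04,0,0,0,0,0,0],[0.04,0,0,0,0,0,0]]' 15
python3 -c "
from h import *
goto(.6065,.363,.029,22)"
```

```text
time: 12.75
position: [0.6081, 0.362, 0.0556]
tool_rot: [1.759, 2.602, 0.001]
ft_force: [-0.3, 0.3, -1.4]
grip_width: 0.672
grip_force: 14.9
t 12.75 pos [0.6081 0.362  0.0556] yaw 21.87 zaxis [ 0.0012  0.0001 -1.    ] w 0.0585 gf 14.89 ft [-0.2604  0.2643 -1.4302]
shift tool xyz [m]: [ 0.0015 -0.0012  0.0265]
turn about tool z [deg]: -0.12828701085167893
```

```bash
python3 -m handwheel '[[0.04,0.001,-0.001,0.01,0,0,0],[0.04,0,0,0.007,0,0,0],[0.04,0,0,0.004,0,0,0],[0.04,0,0,0.002,0,0,0],[0.04,0,0,0.001,0,0,0],[0.04,0,0,0,0,0,0],[0.04,0,0,0,0,0,0]]' 15
python3 -m handwheel '[[0.04,0,0,0.001,0,0,0],[0.04,0,0,0,0,0,0],[0.04,0,0,0,0,0,0]]' 15
```

```text
time: 13.62
position: [0.606, 0.3635, 0.0308]
tool_rot: [1.758, 2.604, 0.001]
ft_force: [1.2, -1.1, -1.4]
grip_width: 0.672
grip_force: 14.9
time: 14.0
position: [0.606, 0.3636, 0.0304]
tool_rot: [1.758, 2.604, 0.001]
ft_force: [-1.1, -1.5, 4.4]
grip_width: 0.676
grip_force: 14.8
```

Contact. Release and retreat.

```bash
python3 -m handwheel '[[0.066,0,0,0,0,0,0],[0.066,0,0,0,0,0,0],[0.087,0,0,0,0,0,0],[0.087,0,0,0,0,0,0],[0.087,0,0,0,0,0,0],[0.087,0,0,-0.03,0,0,0],[0.087,0,0,-0.04,0,0,0],[0.087,0,0,-0.04,0,0,0],[0.087,0,0,0,0,0,0]]' 15
python3 - <<'E'
from h import *
rim(.6065,.363,.056); goto(.450,-.009,.14,-7)
E
```

```text
time: 15.12
position: [0.6083, 0.3646, 0.1444]
tool_rot: [1.756, 2.601, 0.012]
ft_force: [-0.4, -0.5, -1.2]
grip_width: 1.003
grip_force: 0.0
rim 1500 (array([0.6038, 0.3636]), np.float64(0.02864619365340536))
t 15.18 pos [0.6068 0.364  0.1417] yaw 21.95 zaxis [ 0.0032  0.0022 -1.    ] w 0.0872 gf 0.0 ft [0.5541 0.3707 0.2401]
shift tool xyz [m]: [-0.2873 -0.2849  0.0003]
turn about tool z [deg]: 28.95025508265723
```

```bash
python3 -m handwheel '[[0.087,-0.041,-0.0407,0,0,0,0],[0.087,-0.041,-0.0407,0,0,0,0],[0.087,-0.041,-0.0407,0,0,0,0],[0.087,-0.041,-0.0407,0,0,0,0],[0.087,-0.041,-0.0407,0,0,0,0],[0.087,-0.041,-0.0407,0,0,0,0],[0.087,-0.041,-0.0407,0,0,0,0],[0.087,0,0,0,0,0,9.65],[0.087,0,0,0,0,0,9.65],[0.087,0,0,0,0,0,9.65],[0.087,0,0,0,0,0,0],[0.087,0,0,0,0,0,0]]' 15
python3 - <<'E'
from h import *
cv2.imwrite("pics/w3.png",rim(.450,-.009)); goto(.450,-.009,.0235,-7)
E
```

```text
time: 16.68
position: [0.4483, -0.0093, 0.1389]
tool_rot: [-2.349, -2.085, 0.002]
ft_force: [0.3, 1.2, -0.8]
grip_width: 0.999
grip_force: 0.0
rim 1673 (array([ 0.4511, -0.0075]), np.float64(0.028577087559162256))
t 16.73 pos [ 0.4484 -0.0093  0.1391] yaw -6.87 zaxis [-0.0009 -0.0002 -1.    ] w 0.0866 gf 0.0 ft [ 0.2878 -0.3948  0.9699]
shift tool xyz [m]: [0.0005 0.0016 0.1156]
turn about tool z [deg]: 0.1346758248237876
```

View pics/w3.png

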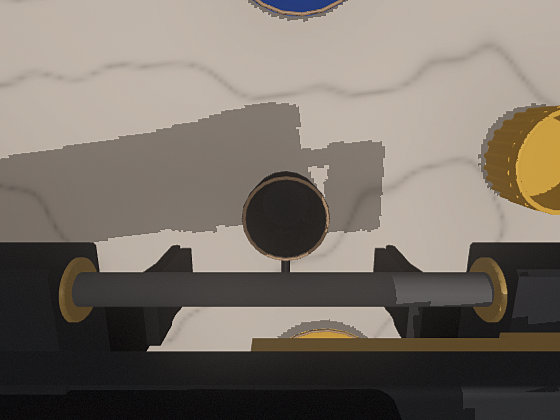

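The charcoal cup is at (285,217), centred, with its handle pointing down at (285,265).

```bash
python3 -m handwheel '[[0.087,0.001,0.002,0.03,0,0,0],[0.087,0,0,0.03,0,0,0],[0.087,0,0,0.03,0,0,0],[0.087,0,0,0.025,0,0,0],[0.087,0,0,0,0,0,0],[0.04,0,0,0,0,0,0],[0.04,0,0,0,0,0,0],[0.04,0,0,0,0,0,0],[0.04,0,0,0,0,0,0],[0.04,0,0,0,0,0,0],[0.04,0,0,0,0,0,0],[0.04,0,0,0,0,0,0]]' 15
python3 -m handwheel '[[0.04,0,0,-0.01,0,0,0],[0.04,0,0,-0.02,0,0,0],[0.04,0,0,-0.03,0,0,0],[0.04,0,0,-0.03,0,0,0],[0.04,0,0,0,0,0,0],[0.04,0,0,0,0,0,0]]' 15
python3 -c "
from h import *
goto(.648,-.176,.11,-7)"
```

```text
time: 18.23
position: [0.4512, -0.0084, 0.0251]
tool_rot: [-2.353, -2.082, -0.001]
ft_force: [-1.8, 0.3, 5.7]
grip_width: 0.67
grip_force: 14.9
time: 18.98
position: [0.4503, -0.0085, 0.1139]
tool_rot: [-2.352, -2.081, 0.001]
ft_force: [0.9, -0.3, -1.7]
grip_width: 0.673
grip_force: 15.0
t 18.98 pos [ 0.4503 -0.0085  0.1139] yaw -7.0 zaxis [-0.0009  0.0001 -1.    ] w 0.0586 gf 14.96 ft [ 0.8711 -0.3381 -1.7073]
shift tool xyz [m]: [-0.1421  0.2167  0.0037]
turn about tool z [deg]: 0.0016394114366562462
```

```bash
python3 -m handwheel '[[0.04,-0.0178,0.0271,0,0,0,0],[0.04,-0.0178,0.0271,0,0,0,0],[0.04,-0.0178,0.0271,0,0,0,0],[0.04,-0.0178,0.0271,0,0,0,0],[0.04,-0.0178,0.0271,0,0,0,0],[0.04,-0.0178,0.0271,0,0,0,0],[0.04,-0.0178,0.0271,0,0,0,0],[0.04,-0.0178,0.0271,0,0,0,0],[0.04,0,0,0,0,0,0],[0.04,0,0,0.03,0,0,0],[0.04,0,0,0.03,0,0,0],[0.04,0,0,0,0,0,0]]' 15
python3 -c "
from h import *
goto(.648,-.176,.029,-7)"
```

```text
time: 20.48
position: [0.6453, -0.1745, 0.0507]
tool_rot: [-2.347, -2.078, 0.007]
ft_force: [-0.2, 0.6, -1.9]
grip_width: 0.674
grip_force: 15.0
t 20.48 pos [ 0.6453 -0.1745  0.0507] yaw -6.98 zaxis [-0.0079  0.002  -1.    ] w 0.0586 gf 14.96 ft [-0.1703  0.6106 -1.9243]
shift tool xyz [m]: [-0.0012  0.003   0.0216]
turn about tool z [deg]: 0.022068567867407296
```

```bash
python3 -m handwheel '[[0.04,0,0,0,0,0,0],[0.04,0,0,0,0,0,0],[0.04,0,0,0.01,0,0,0],[0.04,0,0,0.007,0,0,0],[0.04,0,0,0.004,0,0,0],[0.04,0,0,0.002,0,0,0],[0.04,0,0,0.001,0,0,0],[0.04,0,0,0,0,0,0],[0.04,0,0,0,0,0,0]]' 15
python3 -m handwheel '[[0.04,0,0,0.001,0,0,0],[0.04,0,0,0,0,0,0],[0.04,0,0,0,0,0,0]]' 15
```

```text
time: 21.6
position: [0.6489, -0.1764, 0.0308]
tool_rot: [2.353, 2.081, 0.0]
ft_force: [0.3, 0.1, -1.4]
grip_width: 0.676
grip_force: 15.0
time: 21.98
position: [0.649, -0.1764, 0.0302]
tool_rot: [2.353, 2.081, 0.001]
ft_force: [-2.1, 0.3, 4.7]
grip_width: 0.674
grip_force: 14.9
```

```bash
python3 -m handwheel '[[0.066,0,0,0,0,0,0],[0.066,0,0,0,0,0,0],[0.087,0,0,0,0,0,0],[0.087,0,0,0,0,0,0],[0.087,0,0,0,0,0,0],[0.087,0,0,-0.03,0,0,0],[0.087,0,0,-0.04,0,0,0],[0.087,0,0,-0.04,0,0,0],[0.087,0,0,0,0,0,0]]' 15
python3 - <<'E'
from h import *
rim(.648,-.176,.056); goto(.585,-.3507,.14,-36)
E
```

```text
time: 23.1
position: [0.6511, -0.1773, 0.1438]
tool_rot: [2.349, 2.078, 0.007]
ft_force: [0.2, 0.1, -0.3]
grip_width: 0.997
grip_force: 0.0
rim 1532 (array([ 0.6472, -0.1748]), np.float64(0.02862166892830959))
t 23.15 pos [ 0.6498 -0.1767  0.1414] yaw -7.0 zaxis [ 0.0035 -0.0003 -1.    ] w 0.0871 gf 0.0 ft [-1.15    0.6001 -0.4741]
shift tool xyz [m]: [-0.1806 -0.0431  0.0012]
turn about tool z [deg]: 28.99914883823721
```

```bash
python3 -m handwheel '[[0.087,-0.0361,-0.0086,0,0,0,0],[0.087,-0.0361,-0.0086,0,0,0,0],[0.087,-0.0361,-0.0086,0,0,0,0],[0.087,-0.0361,-0.0086,0,0,0,0],[0.087,-0.0361,-0.0086,0,0,0,0],[0.087,0,0,0,0,0,9.65],[0.087,0,0,0,0,0,9.65],[0.087,0,0,0,0,0,9.65],[0.087,0,0,0,0,0,0],[0.087,0,0,0,0,0,0]]' 15
python3 - <<'E'
from h import *
cv2.imwrite("pics/w4.png",rim(.585,-.3507)); goto(.585,-.3507,.0235,-36)
E
```

```text
time: 24.4
position: [0.5837, -0.3498, 0.1386]
tool_rot: [-2.795, -1.431, 0.001]
ft_force: [-0.3, -0.4, -0.1]
grip_width: 1.004
grip_force: 0.0
rim 1705 (array([ 0.5871, -0.3515]), np.float64(0.028569168958351834))
t 24.45 pos [ 0.5838 -0.3499  0.1389] yaw -35.82 zaxis [-0.0008  0.0005 -1.    ] w 0.087 gf 0.0 ft [0.2765 0.2467 0.351 ]
shift tool xyz [m]: [0.0001 0.0015 0.1154]
turn about tool z [deg]: 0.18000082345517399
```

View pics/w4.png

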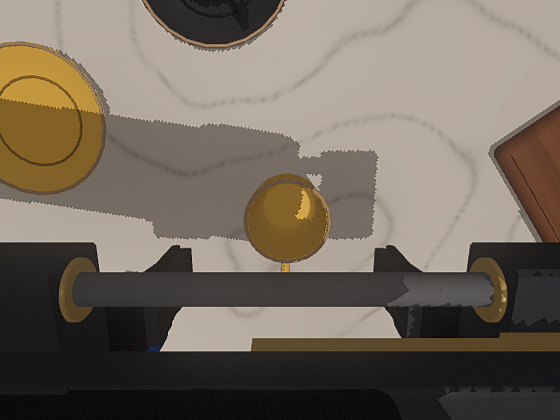

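The yellow cup is at (287,218), centred, with its handle pointing down at (285,268). The jug is just visible at (155,349), well clear of the fingers.

```bash
python3 -m handwheel '[[0.087,0,0.002,0.03,0,0,0],[0.087,0,0,0.03,0,0,0],[0.087,0,0,0.03,0,0,0],[0.087,0,0,0.025,0,0,0],[0.087,0,0,0,0,0,0],[0.04,0,0,0,0,0,0],[0.04,0,0,0,0,0,0],[0.04,0,0,0,0,0,0],[0.04,0,0,0,0,0,0],[0.04,0,0,0,0,0,0],[0.04,0,0,0,0,0,0],[0.04,0,0,0,0,0,0]]' 15
python3 -m handwheel '[[0.04,0,0,-0.01,0,0,0],[0.04,0,0,-0.02,0,0,0],[0.04,0,0,-0.03,0,0,0],[0.04,0,0,-0.03,0,0,0],[0.04,0,0,0,0,0,0],[0.04,0,0,0,0,0,0]]' 15
python3 -c "
from h import *
goto(.466,-.1825,.11,-36)"
```

```text
time: 25.95
position: [0.5862, -0.3516, 0.0253]
tool_rot: [2.798, 1.427, 0.001]
ft_force: [-0.0, 0.7, 5.4]
grip_width: 0.675
grip_force: 14.7
time: 26.7
position: [0.5853, -0.3509, 0.1141]
tool_rot: [-2.798, -1.427, 0.0]
ft_force: [-0.5, 0.2, -2.0]
grip_width: 0.674
grip_force: 14.8
t 26.7 pos [ 0.5853 -0.3509  0.1141] yaw -35.95 zaxis [-0.0006  0.0008 -1.    ] w 0.0586 gf 14.81 ft [-0.5009  0.2103 -2.0173]
shift tool xyz [m]: [ 0.0663 -0.1955  0.0043]
turn about tool z [deg]: 0.05136667575484921
```

```bash
python3 -m handwheel '[[0.04,0.0095,-0.0279,0,0,0,0],[0.04,0.0095,-0.0279,0,0,0,0],[0.04,0.0095,-0.0279,0,0,0,0],[0.04,0.0095,-0.0279,0,0,0,0],[0.04,0.0095,-0.0279,0,0,0,0],[0.04,0.0095,-0.0279,0,0,0,0],[0.04,0.0095,-0.0279,0,0,0,0],[0.04,0,0,0,0,0,0],[0.04,0,0,0.03,0,0,0],[0.04,0,0,0.03,0,0,0],[0.04,0,0,0,0,0,0],[0.04,0,0,0,0,0,0]]' 15
python3 -m handwheel '[[0.04,0,0,0,0,0,0],[0.04,0,0,0.01,0,0,0],[0.04,0,0,0.007,0,0,0],[0.04,0,0,0.004,0,0,0],[0.04,0,0,0.002,0,0,0],[0.04,0,0,0.001,0,0,0],[0.04,0,0,0,0,0,0],[0.04,0,0,0,0,0,0]]' 15
python3 -m handwheel '[[0.04,0,0,0.001,0,0,0],[0.04,0,0,0,0,0,0],[0.04,0,0,0,0,0,0]]' 15
```

```text
time: 28.2
position: [0.4671, -0.1837, 0.0551]
tool_rot: [2.798, 1.426, -0.0]
ft_force: [-1.0, -0.6, -0.7]
grip_width: 0.676
grip_force: 14.8
time: 29.2
position: [0.4668, -0.1829, 0.0307]
tool_rot: [2.798, 1.428, 0.001]
ft_force: [-0.3, 0.6, -1.1]
grip_width: 0.678
grip_force: 14.8
time: 29.58
position: [0.4669, -0.1829, 0.0303]
tool_rot: [-2.798, -1.427, -0.001]
ft_force: [-2.0, 1.5, 5.0]
grip_width: 0.677
grip_force: 14.7
```

Contact again. Release, then retreat high and back towards the left so the view is clear.

```bash
python3 -m handwheel '[[0.066,0,0,0,0,0,0],[0.066,0,0,0,0,0,0],[0.087,0,0,0,0,0,0],[0.087,0,0,0,0,0,0],[0.087,0,0,0,0,0,0],[0.087,0,0,-0.03,0,0,0],[0.087,0,0,-0.04,0,0,0],[0.087,0,0,-0.04,0,0,0],[0.087,0,0,-0.05,0,0,0],[0.087,0,0,-0.05,0,0,0],[0.087,0,0,0,0,0,0],[0.087,0,0,0,0,0,0]]' 15
python3 - <<'E'
from h import *
for n in ["scene","top"]:
    im,d=ctrl.get_image(n); cv2.imwrite(f"pics/{n}1.png",im)
goto(.466,-.1825,.2)
E
```

```text
time: 31.08
position: [0.4663, -0.1827, 0.239]
tool_rot: [-2.798, -1.427, 0.0]
ft_force: [0.5, 0.9, -0.2]
grip_width: 0.999
grip_force: 0.0
t 31.18 pos [ 0.4658 -0.1826  0.2381] yaw -35.95 zaxis [-0.0025  0.0003 -1.    ] w 0.0869 gf 0.0 ft [-0.6143  0.9459  0.3278]
shift tool xyz [m]: [0.0003 0.0002 0.0381]
```

View pics/scene1.png

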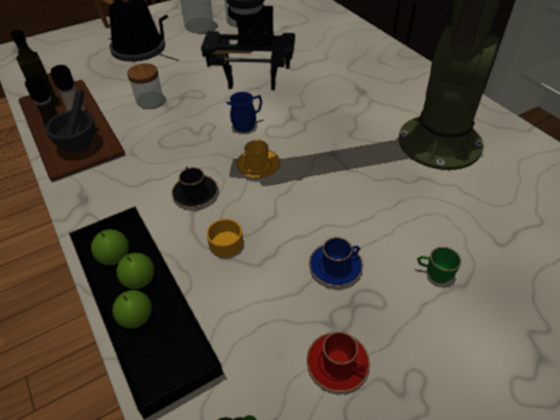

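View pics/top1.png

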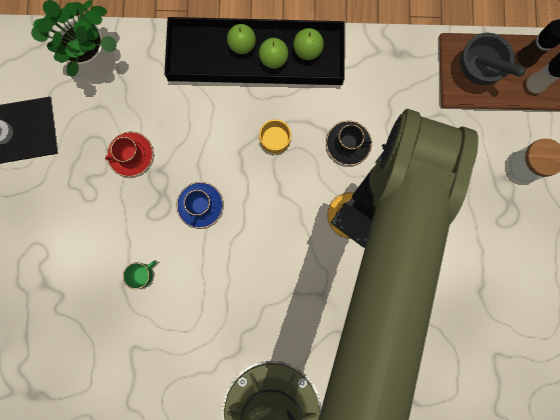

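Both views show all four cups upright and centred on their own saucers: red rim (124,151), blue (197,204) and charcoal (352,137) from the top, yellow (257,155) from the scene camera. The small rim offsets match the perspective. I'll check yellow numerically with the wrist camera, then hand in.

```bash
python3 - <<'E'
from h import *
rim(.466,-.1825,.054); s=ctrl.get_state(); print(s["time"],np.abs(s["qd"]).max())
E
```

```text
rim 937 (array([ 0.4675, -0.183 ]), np.float64(0.028618999674523977))
31.225 0.0039279555914725215
```

```bash
python3 -c "
from bench import ctrl
print(ctrl.close_job())"
```

```text
the job is handed in; nothing more can be done
None
```

I handed the job in after about 31 s of robot time with all four cups upright on the saucers of their own colours; each measured within about 4 mm of its saucer's centre. No verdict came back.

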